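# Close the pocket of a display plinth with its tongued wooden cover

## Task

Take the wooden cover with the upright grip bar and the thin tongue out of the slotted rack and close the pocket of the dark display plinth with it: its tongue fully in under the plinth's overhanging lip, grip bar up, lying down flat and flush with the frame, and let go. Standing in the rack it can be taken only by its upper, tongued end, so lay it down (the cork mat is kept clear for that) and take it again by its grip bar. Leave everything else where it stands.

Things in the scene. Friction and masses are not known exactly. Their poses are not given: they have to be found in the camera images.
- cover_mid (a point): Middle of the cover, a loose brown wooden plate of 0.1-0.17 kg: slab 95 long x 80 wide x 10 mm thick, plus on one end a tongue 15 long x 80 wide x 6 mm thick, flush with the underside (110 mm overall). Point: middle of the 110 mm, of the width and of the 10 mm thickness. Own z: along the length to the tongue; own x: out of the top face, which bears the grip; own y: across the width.
- cover_grip (a point): Centre of the cover's grip bar, which stands 32 mm out of the top face: 14 mm along the cover's length x 46 mm across it; pinch it over the 14 mm. Point: 16 mm above the top face, mid-width, 65 mm from the tongue's edge, 45 mm from the other end. Axes as the cover's.
- cover_tongue (a point): Middle of the tongue's edge: 55 mm along own z from cover_mid and 2 mm towards the underside. Axes as the cover's. At the start the tongue is uppermost: the cover stands in one of the three rack slots, own z up (leaning up to 4 degrees), grip facing the rack's +x. Full 10 mm thickness begins 15 mm below this edge, the grip bar 58 mm below it.
- pocket (a point): Centre of the pocket's floor, 30 mm above the table, in the fixed dark wooden plinth (176 x 150 mm, 50 mm high). Pocket: 113 long (own x) x 84 wide (own y) x 10 mm deep; frame top 40 mm above the table. Over its -x end (robot's side) hangs a lip for the tongue, reaching 12 mm in over the full width, underside 12 mm above the floor, 8 mm thick; 101 mm stays open. Own z up; yaw within 0.3.
- lip_edge (a point): Middle of the lip's free edge, half-way up its 8 mm thickness: 44.5 mm to -x of the pocket's centre and 16 mm above its floor.
- rack: Fixed plywood rack, 200 (own x) x 110 mm (own y); origin under its centre, on the table. Three slots along own y, at own x = -60, 0, +60 mm, each 12 wide x 88 mm long, floor 10 mm above the table; ribs and end walls reach 40 mm above the table. Yaw within 0.3. The rack stands left and the plinth right, or the other way round.
- mat: Fixed cork mat, 200 (own x) x 150 (own y) x 2 mm, origin at its underside's centre, on the table between rack and plinth; kept clear for putting the cover down.
- board_a_mid (a point): Centre of a plain wooden board, 80 wide x 85 high x 10 mm, standing in a rack slot. Leave it.
- board_b_mid (a point): Centre of a narrow wooden board, 50 wide x 100 high x 10 mm, standing in a rack slot. Leave it.
- wax_mid (a point): Half-way up an amber glass bottle, 52 mm across, 120 mm high. Leave it.
- tape_mid (a point): Centre of a roll of clear tape lying flat, 90 mm across, 40 mm high. Leave it.
- stand_mid (a point): Half-way up a small round wooden vase stand, 80 mm across, 40 mm high. Leave it.
- driver: A screwdriver lying on the table, about 200 mm long, 30 mm thick at most; origin under its middle, handle to own -x. Leave it.
- pot_mid (a point): Half-way up a white ceramic cup, 68 mm across, 80 mm high. Leave it.
- tin_mid (a point): Half-way up a metal tin, 66 mm across, 55 mm high. Leave it.

How it is judged:
At the end, for the whole second after the job is handed in: The cover lies in the plinth's pocket, grip up, within 2 mm of resting on the floor at its middle and at the tongue and level within 0.04 rad, tongue edge under the lip within 4 mm of 55 mm to -x of the pocket's centre, centred within 4 mm across, and stays so, let go (z of cover_mid in the frame of pocket between 0.003 and 0.007 m and z of cover_tongue in the frame of pocket between 0.001 and 0.005 m and x of cover_tongue in the frame of pocket between -0.059 and -0.051 m and y of cover_mid in the frame of pocket between -0.004 and 0.004 m and z of cover_grip in the frame of pocket above 0.022 m and angle between cover_mid's own x axis and vertical below 0.04 rad); the robot touches nothing.
It fails at once if a bystander or a neighbouring board is moved by more than 20 mm (distance of any of board_a_mid, board_b_mid, wax_mid, tape_mid, stand_mid, driver, pot_mid, tin_mid from where it was at the start of the episode above 0.02 m).
It also fails if it takes over 59 s, if anything falls off the work surface, if the arm or the gripper's body presses on something with over 40 N, if the wrist force passes 120 N, or if a joint passes its speed limit or range.

## Robot

A 6-joint arm with a two-finger parallel gripper is mounted at the origin on the work surface. World frame = base frame: x ahead of the robot, y to its left, z up, the work surface at z = 0. Lengths are in m, angles in rad, forces in N, time in s.
With the tool pointing down it reaches from about 0.225 to 0.725 m from the base axis. Payload 3.1 kg.
Tool frame: the origin (TCP) lies midway between the tips of the shut fingers; the grasp point (between the pads) lies 19 mm behind it; z points along the fingers, y is the line along which they close (so a half turn about z gives the same grasp; the last joint's range is limited). The gripper opens to 85 mm and grips with 20 to 120 N. Pads are 22 mm wide; open, the fingers measure 114 mm over their backs; the gripper's body (76 mm by 85 mm) begins 54 mm behind the grasp point. The pads swing forward as they close: fully open they stand 13 mm farther back than shut.
Start: joints at [1.202, 0.048, 0.099, 1.622, 0, 1.443], TCP at [0.125, 0.51, 0.231] pointing down, gripper open.
Joint ranges: [-2.91, 2.91], [-0.99, 1.94], [-1.21, 1.42], [-2.12, 2.29], [-1.49, 1.47], [-3.14, 3.14]. Speed limits (rad/s): [2.79, 2.79, 3.14, 3.14, 3.14, 3.14].

## Interface

Orientations are given as a unit quaternion [w, x, y, z].
In Python, from cell import env, viewer, workorder gives the robot as it stands.
- The arm moves only by the tool apply_moves, never from a script. Its argument "steps" is a list of rows, each an object with "linear": the shift along the tool's x, y, z in cm, a list of three; "angular": the turn, a rotation vector about the tool's x, y, z in degrees, a list of three. A call has 1 to 20 rows; each row is the pose to reach, as a shift and turn from the pose commanded when the call began, along the tool's axes at that moment; what a row does not reach only later rows make up. A row lasts 1/10 s, in which the tool goes at most 50 mm and 8.59 degrees, less where a joint would pass 70% of its speed; a pose out of reach is approached as far as the arm can. A call with a gripper value outside its range is refused whole. "gripper" is the finger opening in cm, from 0 to 8.54, set as the call begins (left out, the last holds). The fingers move at their own pace and stop on an object; the grip force is fixed at half the most. Time passes only in rows, so rows that repeat a pose let the fingers close. It gives the time, the measured TCP pose, the force, the opening and the grip force at its end, in the units of the state.
- env.sense(): the state, without advancing time (a new reading comes with each control period).
- viewer.capture(name): name is "side" or "top"; returns the picture (400x640x3 uint8, red, green, blue); there is no depth.
- viewer.get_calibration(name): a dict with "intrinsics" (3x3 intrinsics, pixels), "extrinsics" (4x4, takes a point from world to camera coordinates). Camera axes: x right, y down, z forward; pixel columns grow to the right and rows downward; lengths in m; the calibration is good to about 2 mm. A picture is of the moment at which its call begins. get_calibration takes no time and is no camera call.
- workorder.close_job(): hands the job in; it is judged then, once.
Trained networks look in the newest picture that a camera, given by its name, has taken for a name from the list of things; names that differ only in an ending like _2 or _b are one class to them, and where a whole thing is asked for, a point or a joint stands for the part that bears it (a point fixed in the world has none). Each returns a list of dicts, best first, with "conf" (0 to 1); they miss things now and then, are a little off and sometimes report something else, mostly with a low value. They report only what shows in the picture. A call takes as long as a camera call.
- viewer.outline_of(camera, name): "mask" (400x640 bool, what is visible of it) and "bbox" ([centre column, centre row, width, height] in pixels, round what is visible of it).
The state is a dict: "time_s": time; "qpos": joint angles; "qvel": joint speeds; "tau": joint torques, N m; "eef_pos": TCP position; "tool_rot": TCP orientation; "force": force on the tool from outside, world axes, zero at the start; "torque": the same for the moment, N m; "finger_gap": finger opening in m; "gripper_force": force on a finger pad.
Only numpy, scipy, OpenCV 4.12 (cv2) and the standard library are available. Lean on these libraries where they do the work, as an engineer would, in place of code of your own. Each camera call takes 0.05 s, during which the arm holds its last target. There are 200 camera calls.

## Working session

There is one attempt and no reset: what is moved stays moved. The work goes in short steps, Python scripts to look and compute and a tool call to move; the robot and the scene stay as the last step left them, time stands still between calls to the robot, and variables do not carry over. Pictures are saved under pics/ and viewed, at most 10 in all, crops included, and the job is handed in when it is done.

Besides the shell and the picture viewer there is one more tool, called in YAML: its name, and indented under it one key for each argument. apply_moves: Moves the arm, as the interface text tells. Its arguments: {"type":"object","properties":{"steps":{"type":"array"},"gripper":{"type":"number"}},"required":["steps"]}

```bash
ls; mkdir -p pics; python3 - <<'E'
from cell import env, viewer, workorder
import cv2,numpy as np
s=env.sense();print(s)
for c in("top","side"):
    im=viewer.capture(c);cv2.imwrite(f"pics/{c}0.png",im[:,:,::-1])
    k=viewer.get_calibration(c);print(c,np.round(k["intrinsics"],1).tolist(),np.round(k["extrinsics"],4).tolist())
    for n in("cover_mid","rack","mat","pocket","lip_edge","board_a_mid","board_b_mid"):
        try:
            for d in viewer.outline_of(c,n)[:3]: print(n,round(d["conf"],2),np.round(d["bbox"],1).tolist())
        except Exception as e: print(n,e)
E
```

```text
pics
{'time_s': 0.0, 'qpos': array([1.20216202e+00, 4.86992853e-02, 9.76037109e-02, 1.62200709e+00,
       1.21411726e-07, 1.44299277e+00]), 'qvel': array([ 0.00232615,  0.00108522,  0.00025716, -0.00031088, -0.0003777 ,
        0.00030712]), 'tau': array([-2.65279841e-04, -3.38781345e+01,  3.20016682e+01,  2.01597833e-02,
       -2.85283395e-04,  4.05789962e-06]), 'eef_pos': array([0.12500965, 0.50927084, 0.23014688]), 'tool_rot': array([-2.83366966e-04,  1.20124503e-01,  9.92758165e-01, -1.11781130e-03]), 'force': array([0.44896503, 0.10282774, 0.0159907 ]), 'torque': array([-0.0015153 ,  0.01416102, -0.01590866]), 'gripper_force': 0.0, 'finger_gap': 0.08551178141495473}
top [[370.5, 0.0, 320.3], [0.0, 370.5, 195.0], [0.0, 0.0, 1.0]] [[-0.0215, -0.9993, -0.0303, 0.0217], [-0.9904, 0.0255, -0.136, 0.5448], [0.1367, 0.0271, -0.9902, 0.7598], [0.0, 0.0, 0.0, 1.0]]
cover_mid 0.75 [479.4, 205.6, 56.1, 25.6]
rack 0.74 [461.1, 187.8, 84.2, 103.5]
rack 0.4 [477.6, 205.0, 56.8, 27.0]
mat 0.56 [320.2, 203.1, 83.0, 99.5]
pocket 0.63 [208.8, 190.9, 88.2, 89.1]
lip_edge 0.65 [207.4, 192.6, 85.5, 87.9]
board_a_mid 0.97 [456.9, 158.2, 53.5, 18.6]
board_a_mid 0.52 [253.2, 289.8, 44.7, 43.7]
board_b_mid 0.52 [466.0, 183.6, 42.8, 14.8]
side [[490.5, 0.0, 330.8], [0.0, 490.5, 192.3], [0.0, 0.0, 1.0]] [[-0.9556, -0.2937, 0.0229, 0.5106], [-0.1923, 0.5629, -0.8038, 0.1755], [0.2232, -0.7726, -0.5944, 0.9308], [0.0, 0.0, 0.0, 1.0]]
cover_mid 0.69 [374.4, 130.3, 15.8, 39.2]
rack 0.79 [354.5, 149.3, 81.7, 39.3]
rack 0.65 [356.6, 133.5, 4.2, 36.4]
mat 0.89 [326.5, 230.9, 106.0, 60.7]
mat 0.65 [358.4, 135.5, 2.5, 40.8]
pocket 0.89 [271.0, 310.0, 130.2, 102.3]
lip_edge 0.87 [273.4, 311.1, 128.8, 107.9]
lip_edge 0.29 [192.7, 260.9, 41.5, 54.3]
board_a_mid 0.64 [332.6, 132.9, 7.5, 34.7]
board_b_mid 0.58 [357.6, 133.1, 4.2, 38.1]
```

```bash
python3 - <<'E'
import cv2
a=cv2.imread("pics/top0.png")[90:330,150:550];cv2.imwrite("pics/t1.png",cv2.resize(a,(800,480),interpolation=cv2.INTER_CUBIC))
a=cv2.imread("pics/side0.png")[80:380,180:460];cv2.imwrite("pics/s1.png",cv2.resize(a,(560,600),interpolation=cv2.INTER_CUBIC))
E
```

```text
(no output)
```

View pics/t1.png

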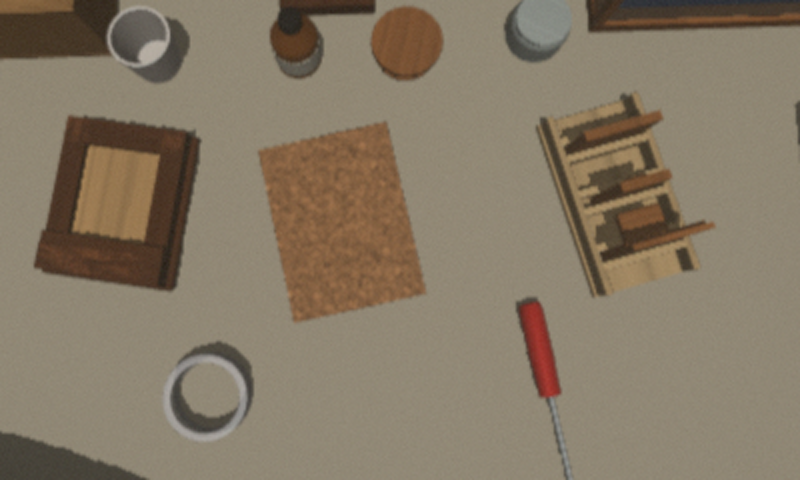

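View pics/s1.png

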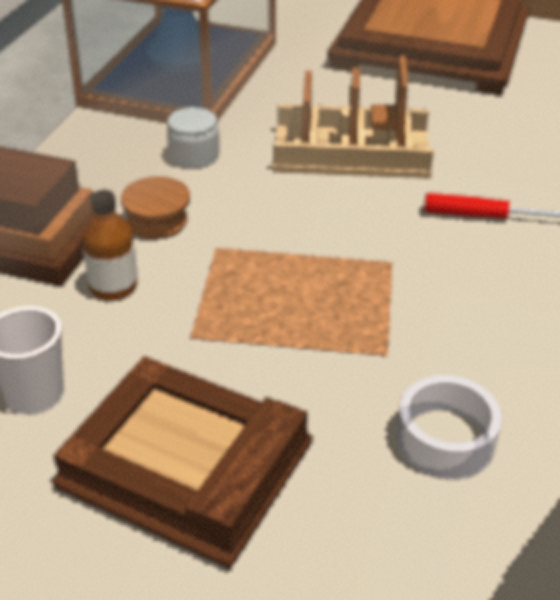

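The pictures show the plinth on the left (+y) and the mat in the middle. The rack is on the right, and the cover stands in its slot nearest the robot (own x = -60), at about top (479,205). Next I'll fit the pocket automatically from its bright floor and zoom in on the rack to pick points.

```bash
cat > h.py <<'E'
from cell import env, viewer, workorder
import cv2,numpy as np
from scipy.optimize import minimize,least_squares
K={c:(np.array(viewer.get_calibration(c)["intrinsics"]),np.array(viewer.get_calibration(c)["extrinsics"])) for c in("top","side")}
def proj(c,P):
    k,e=K[c];P=np.atleast_2d(P);q=(P@e[:3,:3].T+e[:3,3])@k.T
    return q[:,:2]/q[:,2:]
def unproj(c,uv,z):
    k,e=K[c];R,t=e[:3,:3],e[:3,3];o=-R.T@t
    d=np.linalg.inv(k)@np.array([uv[0],uv[1],1.]);d=R.T@d
    return o+d*(z-o[2])/d[2]
def place(p,L):
    c,s=np.cos(p[2]),np.sin(p[2]);L=np.atleast_2d(L).astype(float)
    return np.c_[p[0]+c*L[:,0]-s*L[:,1],p[1]+s*L[:,0]+c*L[:,1],L[:,2]]
def fill(c,W,S=4):
    m=np.zeros((400*S,640*S),np.uint8);u=np.round((proj(c,W)+.5)*S*16-8).astype(np.int32)
    cv2.fillConvexPoly(m,cv2.convexHull(u),1,shift=4);return cv2.resize(m.astype(np.float32),(640,400),interpolation=cv2.INTER_AREA)
def rect(x0,x1,y0,y1,z): return [[x0,y0,z],[x1,y0,z],[x1,y1,z],[x0,y1,z]]
E
python3 - <<'E'
from h import *
im={c:cv2.imread(f"pics/{c}0.png") for c in("top","side")}
M={}
for c,(x0,y0,x1,y1) in dict(top=(175,150,245,225),side=(215,260,310,345)).items():
    g=cv2.cvtColor(im[c],cv2.COLOR_BGR2GRAY)[y0:y1,x0:x1]
    # floor: bright blob containing centre, bounded by dark frame
    t,b=cv2.threshold(g,0,1,cv2.THRESH_BINARY|cv2.THRESH_OTSU)
    n,l,st,ce=cv2.connectedComponentsWithStats(b,connectivity=4);
    cc=(np.array([190,193])-[x0,y0]) if 0 else None
    cen={'top':(207-x0,185-y0),'side':(268-x0,300-y0)}[c]
    m=np.zeros((400,640),np.float32);m[y0:y1,x0:x1]=l==l[cen[1],cen[0]];M[c]=m;print(c,t,m.sum(),cv2.boundingRect(m.astype(np.uint8)))
def model(c,p):
    f=fill(c,place(p,rect(-.0565,.0565,-.042,.042,.03)))
    o=fill(c,place(p,rect(-.2,.0565,-.042,.042,.04)))
    w=1
    for z in(.042,.050): w=w*fill(c,place(p,rect(-.0445,.2,-.2,.2,z)))
    return f*o*w
def cost(p,cs=("top","side")): 
    return sum(np.abs(model(c,p)-M[c]).sum()/M[c].sum() for c in cs)
p0=unproj("top",(208,187),.03);p0=[p0[0],p0[1],-.1]
for cs in(("top","side"),("top",),("side",)):
    r=minimize(cost,p0,args=(cs,),method="Nelder-Mead",options=dict(initial_simplex=np.array([p0]*4)+np.r_[np.zeros((1,3)),np.diag([.01,.01,.15])]))
    print(cs,r.x.round(4),round(r.fun,3))
a=cv2.resize(im["top"][130:245,410:520],None,fx=4,fy=4,interpolation=cv2.INTER_CUBIC)
b=cv2.resize(im["side"][95:185,310:400],None,fx=4,fy=4,interpolation=cv2.INTER_CUBIC)
o=np.zeros((460,800,3),np.uint8);o[:,:440]=a;o[:360,440:]=b;cv2.imwrite("pics/r1.png",o)
E
```

```text
top 91.0 1579.0 (186, 163, 44, 48)
side 129.0 1900.0 (233, 275, 68, 50)
('top', 'side') [ 0.5638  0.2563 -0.1607] 0.096
('top',) [ 0.5661  0.2556 -0.1603] 0.049
('side',) [ 0.5629  0.2565 -0.1629] 0.025
```

View pics/r1.png

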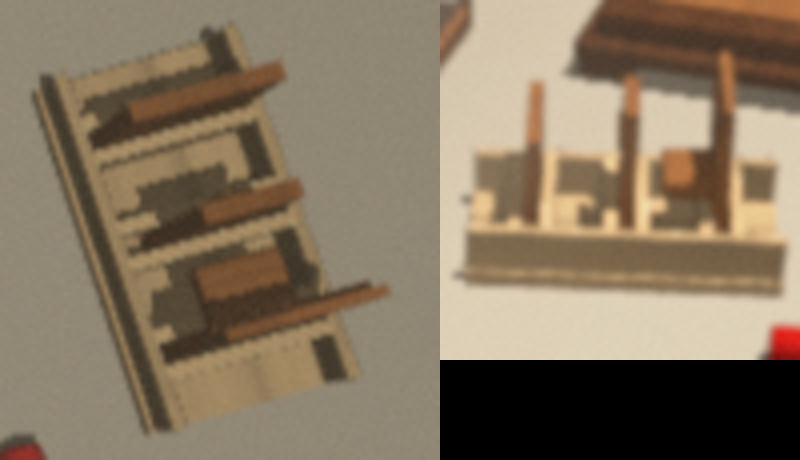

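```bash
python3 - <<'E'
from h import *
T=lambda x,y:(x/4+410-.375,y/4+130-.375)
S=lambda x,y:((x-440)/4+310-.375,y/4+95-.375)
for n,q,z in[("TL in",(62,75),.04),("TL dark-left",(45,75),.04),("TL flange",(37,95),0),("TR",(240,25),.04),("BR",(357,378),.04),("BL in",(172,430),.04),("BL flange",(148,432),0),("BLdark",(153,430),.04),("tongueR",(387,288),.12),("boardaR",(283,68),.095),("boardbR",(300,185),.11)]:
    print(n,unproj("top",T(*q),z).round(4))
for n,q,z in[("near-left top",(472,233),.04),("near-right top",(785,240),.04),("bot left",(460,278),0),("bot right",(780,292),0),("far-left",(476,152),.04),("far right",(775,165),.04),("tongue near",(725,52),.12)]:
    print(n,unproj("side",S(*q),z).round(4))
E
```

```text
TL in [ 0.6408 -0.2203  0.04  ]
TL dark-left [ 0.6411 -0.2112  0.04  ]
TL flange [ 0.64   -0.2161  0.    ]
TR [ 0.6657 -0.3175  0.04  ]
BR [ 0.4737 -0.3635  0.04  ]
BL in [ 0.4489 -0.2659  0.04  ]
BL flange [ 0.4487 -0.2656  0.    ]
BLdark [ 0.4491 -0.2561  0.04  ]
tongueR [ 0.512  -0.3455  0.12  ]
boardaR [ 0.6268 -0.3158  0.095 ]
boardbR [ 0.5644 -0.3131  0.11  ]
near-left top [ 0.634  -0.2109  0.04  ]
near-right top [ 0.4487 -0.2668  0.04  ]
bot left [ 0.6442 -0.2184  0.    ]
bot right [ 0.4483 -0.2692  0.    ]
far-left [ 0.6632 -0.3073  0.04  ]
far right [ 0.4727 -0.3562  0.04  ]
tongue near [ 0.5109 -0.3463  0.12  ]
```

```bash
cat >> h.py <<'E'
from scipy.spatial.transform import Rotation as Ro
def cur():
    s=env.sense();q=s["tool_rot"];return s,np.array(s["eef_pos"]),Ro.from_quat([q[1],q[2],q[3],q[0]])
def tool(yaw,tilt=0):
    "tool y horizontal dir 'yaw' when down; tilt>0 swings the fingers towards that direction"
    y=np.array([np.cos(yaw),np.sin(yaw),0]);z=np.array([0,0,-1.]);c,s=np.cos(tilt),np.sin(tilt)
    Z=c*z+s*y;Y=c*y-s*z;return Ro.from_matrix(np.c_[np.cross(Y,Z),Y,Z])
def go(p,R):
    s,p0,R0=cur();print("lin",(R0.inv().apply(np.array(p)-p0)*100).round(2).tolist(),"ang",(R0.inv()*R).as_rotvec(degrees=True).round(1).tolist())
E
python3 - <<'E'
from h import *
go([.5015,-.307,.2],tool(.24))
p=unproj("top",(320.2,203.1),.002);print("mat",p)
Q=lambda x,y:unproj("top",(x/2+150,y/2+90),.002).round(3)
print(Q(260,150),Q(387,123),Q(425,290),Q(295,320), "tape",Q(205,397))
E
```

```text
lin [-56.02, -70.35, 3.13] ang [0.0, 0.0, 62.5]
mat [0.53173622 0.0104308  0.002     ]
[0.622 0.1   0.002] [ 0.649 -0.045  0.002] [ 0.459 -0.081  0.002] [0.429 0.063 0.002] tape [0.348 0.162 0.002]
```

apply_moves:
  steps:
    - {"linear": [-56.0,-70.35,3.1],"angular": [0,0,62.5]}
    - {"linear": [-56.0,-70.35,3.1],"angular": [0,0,62.5]}
    - {"linear": [-56.0,-70.35,3.1],"angular": [0,0,62.5]}
    - {"linear": [-56.0,-70.35,3.1],"angular": [0,0,62.5]}
    - {"linear": [-56.0,-70.35,3.1],"angular": [0,0,62.5]}
    - {"linear": [-56.0,-70.35,3.1],"angular": [0,0,62.5]}
    - {"linear": [-56.0,-70.35,3.1],"angular": [0,0,62.5]}
    - {"linear": [-56.0,-70.35,3.1],"angular": [0,0,62.5]}
    - {"linear": [-56.0,-70.35,3.1],"angular": [0,0,62.5]}
    - {"linear": [-56.0,-70.35,3.1],"angular": [0,0,62.5]}
    - {"linear": [-56.0,-70.35,3.1],"angular": [0,0,62.5]}
    - {"linear": [-56.0,-70.35,3.1],"angular": [0,0,62.5]}
    - {"linear": [-56.0,-70.35,3.1],"angular": [0,0,62.5]}
    - {"linear": [-56.0,-70.35,3.1],"angular": [0,0,62.5]}
    - {"linear": [-56.0,-70.35,3.1],"angular": [0,0,62.5]}
    - {"linear": [-56.0,-70.35,3.1],"angular": [0,0,62.5]}
    - {"linear": [-56.0,-70.35,3.1],"angular": [0,0,62.5]}
    - {"linear": [-56.0,-70.35,3.1],"angular": [0,0,62.5]}
    - {"linear": [-56.0,-70.35,3.1],"angular": [0,0,62.5]}
    - {"linear": [-56.0,-70.35,3.1],"angular": [0,0,62.5]}
  gripper: 4.5

```text
time_s: 2.8
eef_pos: [0.5009, -0.3075, 0.1984]
tool_rot: [-0.002, 0.618, 0.786, 0.0]
force: [-0.3, 0.7, -0.2]
finger_gap: 0.0452
gripper_force: 0.0
```

```bash
python3 - <<'E'
from h import *
s,p,R=cur();print(p,R.as_matrix().round(3).tolist())
a=viewer.capture("side")[20:190,290:430,::-1]
cv2.imwrite("pics/s2.png",cv2.resize(a,None,fx=3.5,fy=3.5,interpolation=cv2.INTER_CUBIC))
# projections of TCP axis and expected tongue middle/ends in this crop
for P in([*p],[p[0],p[1],.12],[.511,-.346,.12],[.492,-.268,.12]):print((proj("side",P)-[290,20])*3.5)
E
```

```text
[ 0.50087727 -0.30751766  0.19843813] [[-0.235, 0.972, -0.003], [0.972, 0.235, 0.003], [0.003, -0.002, -1.0]]
[[330.00024305 228.5813366 ]]
[[320.21979558 332.56627219]]
[[317.895408   306.87392457]]
[[320.5696688  360.04849232]]
```

View pics/s2.png

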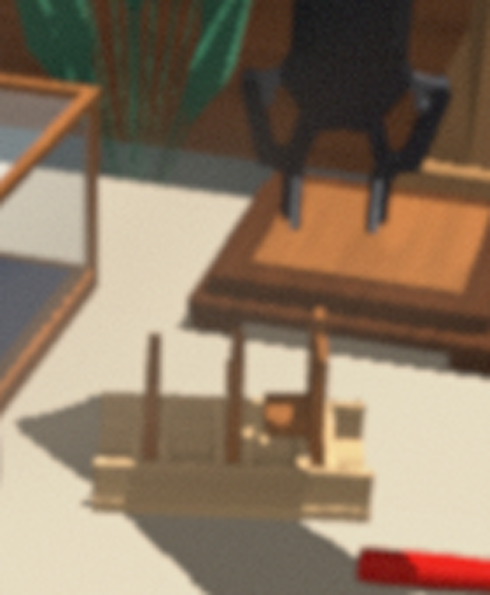

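apply_moves:
  steps:
    - {"linear": [0,0.05,4]}
    - {"linear": [0,0.05,8]}
    - {"linear": [0,0.05,10]}
    - {"linear": [0,0.05,12.3]}
    - {"linear": [0,0.05,12.3]}
    - {"linear": [0,0.05,12.3]}

```text
schema error: expected keys linear, angular
```

apply_moves:
  steps:
    - {"linear": [0,0,0]}
    - {"linear": [0,0,0]}
    - {"linear": [0,0,0]}
    - {"linear": [0,0,0]}
    - {"linear": [0,0,0]}
    - {"linear": [0,0,0]}
    - {"linear": [0,0,0]}
    - {"linear": [0,0,0]}
  gripper: 0

```text
schema error: expected keys linear, angular
```

apply_moves:
  steps:
    - {"linear": [0,0.05,4],"angular": [0,0,0]}
    - {"linear": [0,0.05,8],"angular": [0,0,0]}
    - {"linear": [0,0.05,10],"angular": [0,0,0]}
    - {"linear": [0,0.05,12.3],"angular": [0,0,0]}
    - {"linear": [0,0.05,12.3],"angular": [0,0,0]}
    - {"linear": [0,0.05,12.3],"angular": [0,0,0]}

```text
time_s: 3.45
eef_pos: [0.5017, -0.3056, 0.0786]
tool_rot: [0.0, 0.617, 0.787, 0.0]
force: [0.5, 0.3, -0.1]
finger_gap: 0.0449
gripper_force: 0.0
```

apply_moves:
  steps:
    - {"linear": [0,0,0],"angular": [0,0,0]}
    - {"linear": [0,0,0],"angular": [0,0,0]}
    - {"linear": [0,0,0],"angular": [0,0,0]}
    - {"linear": [0,0,0],"angular": [0,0,0]}
    - {"linear": [0,0,0],"angular": [0,0,0]}
    - {"linear": [0,0,0],"angular": [0,0,0]}
    - {"linear": [0,0,0],"angular": [0,0,0]}
    - {"linear": [0,0,0],"angular": [0,0,0]}
  gripper: 0

```text
time_s: 4.25
eef_pos: [0.5015, -0.3078, 0.0797]
tool_rot: [0.001, 0.618, 0.786, -0.001]
force: [-3.7, -0.2, 7.0]
finger_gap: 0.0088
gripper_force: 59.9
```

apply_moves:
  steps:
    - {"linear": [0,0,-1],"angular": [0,0,0]}
    - {"linear": [0,0,-3],"angular": [0,0,0]}
    - {"linear": [0,0,-6],"angular": [0,0,0]}
    - {"linear": [0,0,-9],"angular": [0,0,0]}
    - {"linear": [0,0,-12],"angular": [0,0,0]}
    - {"linear": [0,0,-16],"angular": [0,0,0]}
    - {"linear": [0,0,-16],"angular": [0,0,0]}
    - {"linear": [0,0,-16],"angular": [0,0,0]}

```text
time_s: 5.05
eef_pos: [0.5028, -0.3074, 0.2393]
tool_rot: [0.002, 0.618, 0.786, 0.0]
force: [0.6, -1.0, -1.3]
finger_gap: 0.0092
gripper_force: 59.6
```

```bash
python3 - <<'E'
from h import *
go([.50,.01,.16],tool(.02,np.pi/3));print(env.sense()["qpos"])
E
```

```text
lin [30.92, 7.22, 7.86] ang [-59.6, -6.4, 11.5]
[-6.62727097e-01  2.16761934e-01  3.01147907e-01  1.65103590e+00
  5.14283177e-04  6.68973565e-01]
```

apply_moves:
  steps:
    - {"linear": [15,3.5,0],"angular": [-20,-2,4]}
    - {"linear": [15,3.5,0],"angular": [-20,-2,4]}
    - {"linear": [15,3.5,0],"angular": [-20,-2,4]}
    - {"linear": [15,3.5,0],"angular": [-20,-2,4]}
    - {"linear": [30.9,7.2,7.9],"angular": [-59.6,-6.4,11.5]}
    - {"linear": [30.9,7.2,7.9],"angular": [-59.6,-6.4,11.5]}
    - {"linear": [30.9,7.2,7.9],"angular": [-59.6,-6.4,11.5]}
    - {"linear": [30.9,7.2,7.9],"angular": [-59.6,-6.4,11.5]}
    - {"linear": [30.9,7.2,7.9],"angular": [-59.6,-6.4,11.5]}
    - {"linear": [30.9,7.2,7.9],"angular": [-59.6,-6.4,11.5]}
    - {"linear": [30.9,7.2,7.9],"angular": [-59.6,-6.4,11.5]}
    - {"linear": [30.9,7.2,7.9],"angular": [-59.6,-6.4,11.5]}

```text
time_s: 6.25
eef_pos: [0.5509, 0.009, 0.1565]
tool_rot: [0.342, 0.611, 0.622, 0.351]
force: [0.1, -0.9, -0.1]
finger_gap: 0.0089
gripper_force: 59.7
```

```bash
python3 - <<'E'
from h import *
s,p,R=cur();print(s["qpos"].round(3),p,R.as_matrix().round(3).tolist())
go([.50,.01,.16],tool(.02,np.pi/3))
a=viewer.capture("side")[40:340,180:500,::-1]
cv2.imwrite("pics/s3.png",cv2.resize(a,None,fx=2,fy=2,interpolation=cv2.INTER_CUBIC))
E
```

```text
[-0.229 -0.989 -1.147  0.403  0.214  1.441] [0.55089907 0.00895175 0.15648893] [[-0.02, 0.52, 0.854], [1.0, 0.008, 0.019], [0.002, 0.854, -0.52]]
lin [0.21, -2.34, -4.53] ang [-1.3, -0.1, -0.1]
```

View pics/s3.png

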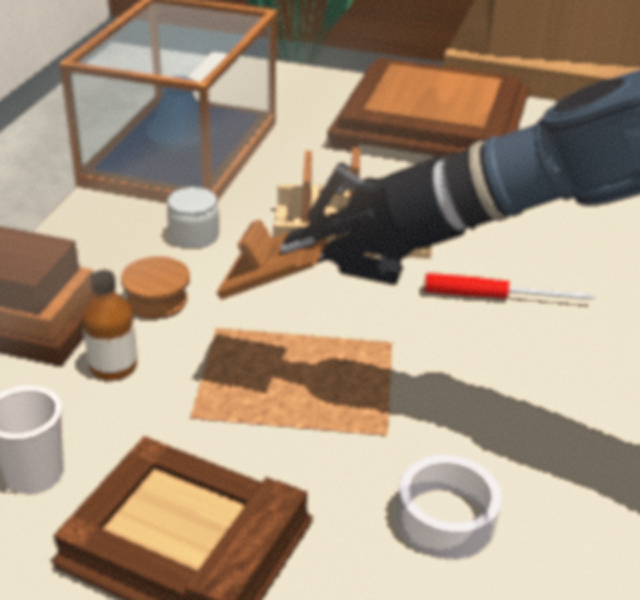

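```bash
python3 - <<'E'
from h import *
go([.565,.01,.09],tool(.02,np.radians(55)))
E
```

```text
lin [0.1, -5.14, 4.7] ang [3.8, -0.1, -0.1]
```

apply_moves:
  steps:
    - {"linear": [0.1,-5.1,4.7],"angular": [3.8,-0.1,-0.1]}
    - {"linear": [0.1,-5.1,4.7],"angular": [3.8,-0.1,-0.1]}
    - {"linear": [0.1,-5.1,4.7],"angular": [3.8,-0.1,-0.1]}
    - {"linear": [0.1,-5.1,4.7],"angular": [3.8,-0.1,-0.1]}
    - {"linear": [0.1,-5.1,4.7],"angular": [3.8,-0.1,-0.1]}
    - {"linear": [0.1,-5.1,4.7],"angular": [3.8,-0.1,-0.1]}

```text
time_s: 6.9
eef_pos: [0.5646, 0.011, 0.088]
tool_rot: [0.323, 0.621, 0.634, 0.33]
force: [0.2, -0.6, -1.3]
finger_gap: 0.009
gripper_force: 59.5
```

```bash
python3 - <<'E'
from h import *
s,p,R=cur();print(s["qpos"].round(3))
go([.56,.01,.055],tool(.02,np.radians(55)))
go([.56,.01,.045],tool(.02,np.radians(55)))
E
```

```text
[-0.202 -0.765 -1.152  0.237  0.182  1.442]
lin [-0.09, -2.97, 1.52] ang [-0.0, -0.0, -0.0]
lin [-0.09, -3.79, 2.09] ang [-0.0, -0.0, -0.0]
```

apply_moves:
  steps:
    - {"linear": [0,-1.5,0.7],"angular": [0,0,0]}
    - {"linear": [0,-3.0,1.5],"angular": [0,0,0]}
    - {"linear": [0,-3.4,1.8],"angular": [0,0,0]}
    - {"linear": [0,-3.8,2.1],"angular": [0,0,0]}
    - {"linear": [0,-3.8,2.1],"angular": [0,0,0]}
    - {"linear": [0,-3.8,2.1],"angular": [0,0,0]}

```text
time_s: 7.5
eef_pos: [0.5618, 0.0113, 0.0461]
tool_rot: [0.323, 0.62, 0.634, 0.33]
force: [2.7, 0.3, 3.0]
finger_gap: 0.0091
gripper_force: 64.7
```

apply_moves:
  steps:
    - {"linear": [0,0,0],"angular": [0,0,0]}
    - {"linear": [0,0,0],"angular": [0,0,0]}
    - {"linear": [0,0,0],"angular": [0,0,0]}
    - {"linear": [0,0,0],"angular": [0,0,0]}
  gripper: 3

```text
time_s: 7.9
eef_pos: [0.5582, 0.0118, 0.0398]
tool_rot: [0.32, 0.622, 0.635, 0.328]
force: [-0.3, -0.7, 0.1]
finger_gap: 0.0298
gripper_force: 0.2
```

apply_moves:
  steps:
    - {"linear": [0,0,-1],"angular": [0,0,0]}
    - {"linear": [0,0,-2],"angular": [0,0,0]}
    - {"linear": [0,0,-3],"angular": [0,0,0]}
    - {"linear": [0,0,-4],"angular": [0,0,0]}
    - {"linear": [0,0,-5],"angular": [0,0,0]}
    - {"linear": [0,0,-6],"angular": [0,0,0]}
    - {"linear": [0,0,-7],"angular": [0,0,0]}
    - {"linear": [0,0,-8],"angular": [0,0,0]}

```text
time_s: 8.7
eef_pos: [0.5232, 0.0094, 0.0907]
tool_rot: [0.312, 0.626, 0.639, 0.321]
force: [1.3, -0.7, -0.2]
finger_gap: 0.0304
gripper_force: 0.0
```

```bash
python3 - <<'E'
from h import *
s,p,R=cur();print(s["qpos"].round(3),p)
im={c:viewer.capture(c)[:,:,::-1] for c in("side","top")}
for c in im:
    cv2.imwrite(f"pics/{c}4.png",im[c])
    for d in viewer.outline_of(c,"cover_mid")[:2]: print(c,round(d["conf"],2),np.round(d["bbox"]))
o=np.zeros((600,800,3),np.uint8)
o[:,:400]=cv2.resize(im["side"][130:280,270:370],None,fx=4,fy=4,interpolation=cv2.INTER_CUBIC)
o[:,400:]=cv2.resize(im["top"][130:280,270:370],None,fx=4,fy=4,interpolation=cv2.INTER_CUBIC)
cv2.imwrite("pics/c4.png",o)
E
```

```text
[-0.238 -0.989 -1.21   0.439  0.21   1.415] [0.52318683 0.00936506 0.09067158]
side 0.63 [318. 223.  59.  37.]
top 0.91 [319. 189.  38.  46.]
top 0.74 [424. 289.  30.  96.]
```

View pics/c4.png

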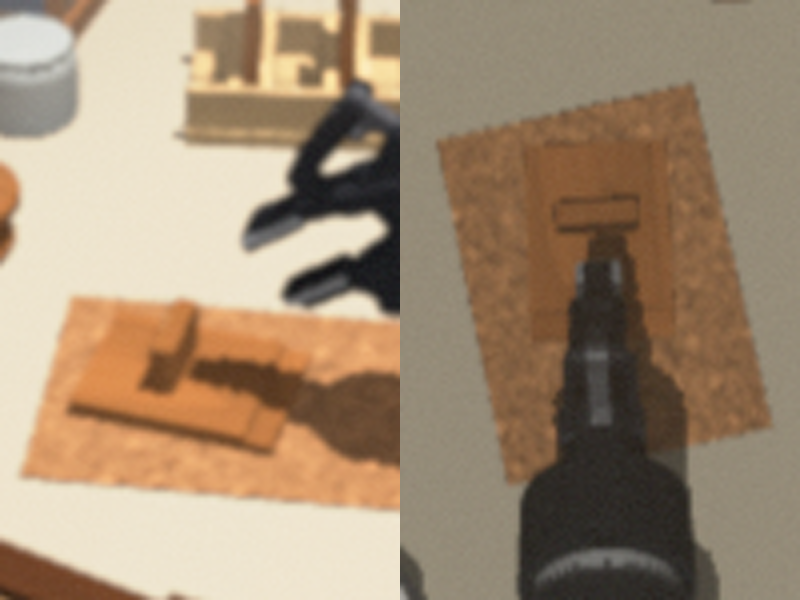

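```bash
cat > fit.py <<'E'
from h import *
T=lambda x,y:((x-400)/4+270-.375,y/4+130-.375)
S=lambda x,y:(x/4+270-.375,y/4+130-.375)
# cover frame: X forward = -own z (away from tongue), origin cover_mid, z height abs
F,B=.055,-.055
obs=[("top",T(527,142),(F,.04,.012)),("top",T(667,137),(F,-.04,.012)),("top",T(533,340),(B,.04,.008)),("top",T(672,335),(B,-.04,.008)),
("top",T(555,200),(.017,.023,.044)),("top",T(638,196),(.017,-.023,.044)),("top",T(638,230),(.003,-.023,.044)),("top",T(557,233),(.003,.023,.044)),
("side",S(70,410),(F,.04,.002)),("side",S(268,452),(B,.04,.002)),("side",S(308,352),(B,-.04,.008)),("side",S(108,305),(F,-.04,.012))]
def res(p,cs=("top","side")): return np.concatenate([proj(c,place(p,L))[0]-uv for c,uv,L in obs if c in cs])
for cs in(("top","side"),("top",),("side",)):
    r=least_squares(res,[.54,.01,0],args=(cs,),x_scale=[.01,.01,.1],loss="soft_l1");print(cs,r.x.round(4),r.fun.round(1).tolist())
E
python3 fit.py; python3 -c "
from h import *
go([.53,.01,.16],tool(.0))"
```

```text
('top', 'side') [0.5617 0.0107 0.0152] [-0.4, 0.7, 0.2, 0.4, -0.3, 0.1, 1.0, -0.1, -0.2, -0.0, 0.5, 0.1, 0.7, -2.0, -0.5, -1.9, -0.9, 0.5, 0.2, 0.8, 0.2, -0.2, 2.1, 0.5]
('top',) [0.5614 0.011  0.0082] [-0.4, 0.7, 0.2, 0.7, -0.6, 0.1, 0.7, 0.2, -0.3, 0.0, 0.4, 0.3, 0.6, -1.8, -0.6, -1.8]
('side',) [0.5628 0.0096 0.0293] [-1.0, 0.3, 0.2, 0.1, -0.3, -0.9, 1.5, 0.2]
lin [0.06, 5.99, -3.63] ang [53.2, -0.8, 1.1]
```

```bash
python3 -c "
from h import *
go([.572,.0108,.11],tool(.015))"
```

```text
lin [0.03, 4.5, 2.73] ang [53.2, -0.4, 0.3]
```

apply_moves:
  steps:
    - {"linear": [0,4.5,2.7],"angular": [53.2,-0.4,0.3]}
    - {"linear": [0,4.5,2.7],"angular": [53.2,-0.4,0.3]}
    - {"linear": [0,4.5,2.7],"angular": [53.2,-0.4,0.3]}
    - {"linear": [0,4.5,2.7],"angular": [53.2,-0.4,0.3]}
    - {"linear": [0,4.5,2.7],"angular": [53.2,-0.4,0.3]}
    - {"linear": [0,4.5,2.7],"angular": [53.2,-0.4,0.3]}
    - {"linear": [0,4.5,2.7],"angular": [53.2,-0.4,0.3]}
    - {"linear": [0,4.5,2.7],"angular": [53.2,-0.4,0.3]}
    - {"linear": [0,4.5,2.7],"angular": [53.2,-0.4,0.3]}
    - {"linear": [0,4.5,2.7],"angular": [53.2,-0.4,0.3]}
  gripper: 5

```text
time_s: 9.9
eef_pos: [0.5713, 0.0107, 0.111]
tool_rot: [0.001, 0.702, 0.713, 0.0]
force: [-0.2, -0.4, 0.6]
finger_gap: 0.0499
gripper_force: 0.0
```

```bash
python3 -c "
from h import *
s,p,R=cur();print(s['qpos'].round(3),p)
go([.572,.0108,.018],tool(.015))"
```

```text
[-0.098  0.173 -0.004  1.392 -0.     1.457] [0.5712876  0.01065617 0.11097994]
lin [0.02, 0.06, 9.3] ang [0.1, 0.0, 0.0]
```

apply_moves:
  steps:
    - {"linear": [0,0,4],"angular": [0,0,0]}
    - {"linear": [0,0,7],"angular": [0,0,0]}
    - {"linear": [0,0,8.5],"angular": [0,0,0]}
    - {"linear": [0,0,9.2],"angular": [0,0,0]}
    - {"linear": [0,0,9.2],"angular": [0,0,0]}
    - {"linear": [0,0,9.2],"angular": [0,0,0]}

```text
time_s: 10.5
eef_pos: [0.573, 0.0103, 0.021]
tool_rot: [0.002, 0.702, 0.713, 0.001]
force: [0.8, 0.1, -0.6]
finger_gap: 0.0503
gripper_force: 0.0
```

apply_moves:
  steps:
    - {"linear": [0,0,0],"angular": [0,0,0]}
    - {"linear": [0,0,0],"angular": [0,0,0]}
    - {"linear": [0,0,0],"angular": [0,0,0]}
    - {"linear": [0,0,0],"angular": [0,0,0]}
    - {"linear": [0,0,0],"angular": [0,0,0]}
    - {"linear": [0,0,0],"angular": [0,0,0]}
    - {"linear": [0,0,0],"angular": [0,0,0]}
  gripper: 0

```text
time_s: 11.2
eef_pos: [0.5731, 0.0103, 0.0202]
tool_rot: [0.001, 0.702, 0.713, 0.001]
force: [0.9, -0.1, 5.8]
finger_gap: 0.0128
gripper_force: 62.6
```

```bash
cat >> h.py <<'E'
PK=np.array([.5638,.2563,-.161])
def tgt(xt,ht,deg,v=0,pk=None):
    pk=PK if pk is None else pk
    t=np.radians(deg);c,s=np.cos(t),np.sin(t)
    u=xt+.065*c-.018*s;h=ht+.065*s+.018*c
    return place(pk,[u,v,.03+h])[0],tool(pk[2],t)
E
python3 - <<'E'
from h import *
p,R=tgt(-.038,.05,9);print(p);go(p,R)
E
```

```text
[0.58688151 0.25255143 0.10794663]
lin [24.19, 1.77, -8.79] ang [-8.8, -0.8, 10.1]
```

apply_moves:
  steps:
    - {"linear": [0,0,-3],"angular": [0,0,0]}
    - {"linear": [0,0,-7],"angular": [0,0,0]}
    - {"linear": [0,0,-10],"angular": [0,0,0]}
    - {"linear": [4,0.5,-10],"angular": [-3,-0.3,3]}
    - {"linear": [8,1,-10],"angular": [-5,-0.5,5]}
    - {"linear": [12,1.2,-10],"angular": [-7,-0.7,7]}
    - {"linear": [16,1.5,-10],"angular": [-8.8,-0.8,10.1]}
    - {"linear": [20,1.8,-10],"angular": [-8.8,-0.8,10.1]}
    - {"linear": [24.2,1.8,-9],"angular": [-8.8,-0.8,10.1]}
    - {"linear": [24.2,1.8,-8.8],"angular": [-8.8,-0.8,10.1]}
    - {"linear": [24.2,1.8,-8.8],"angular": [-8.8,-0.8,10.1]}
    - {"linear": [24.2,1.8,-8.8],"angular": [-8.8,-0.8,10.1]}

```text
time_s: 12.4
eef_pos: [0.5857, 0.2517, 0.1057]
tool_rot: [0.059, 0.76, 0.646, 0.049]
force: [0.2, 0.0, -1.2]
finger_gap: 0.0129
gripper_force: 61.6
```

```bash
python3 - <<'E'
from h import *
s,p,R=cur();print(s["qpos"].round(3),p,s["finger_gap"])
q,r=tgt(-.038,.05,9);print("err rot",(r.inv()*R).as_rotvec(degrees=True).round(2))
im={c:viewer.capture(c)[:,:,::-1] for c in("side","top")}
o=np.zeros((480,800,3),np.uint8)
# wire of the cover as expected, in tool frame (x,y,z): tongue at -y
V=np.array([[x,y,z] for y in(-.065,.045) for x in(-.04,.04) for z in(.018,)]+[[x,.045,.008] for x in(-.04,.04)]+[[x,-.065,.012] for x in(-.04,.04)])
W=p+R.apply(V)
for i,(c,x0,y0) in enumerate([("side",215,220),("top",150,125)]):
    a=cv2.resize(im[c][y0:y0+120,x0:x0+100],None,fx=4,fy=4,interpolation=cv2.INTER_CUBIC)
    cv2.imwrite(f"pics/{c}5.png",im[c])
    for uv in (proj(c,W)-[x0,y0]+.375)*4:
        if i==0: cv2.circle(a,tuple(int(t) for t in uv),3,(0,255,0),1)
        else: cv2.circle(a,tuple(int(t) for t in uv),3,(0,255,0),1)
    o[:,400*i:400*i+400]=a
cv2.imwrite("pics/c5.png",o)
E
```

```text
[ 0.338  0.208  0.016  1.246 -0.075  2.066] [0.58571081 0.25171529 0.10574036] 0.012893460929288243
err rot [ 0.24 -0.14  0.03]
```

View pics/c5.png

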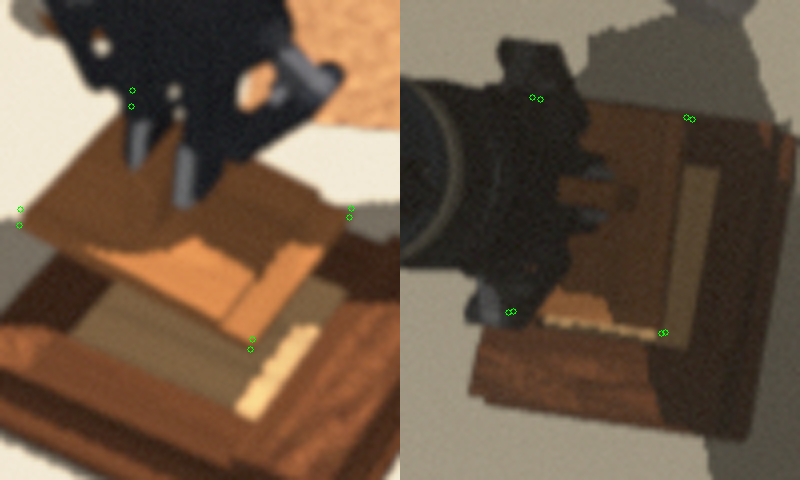

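The expected cover outline, drawn from the TCP, lands on its real corners: side (252,343), (350,212) and (22,225), top (662,332). The grasp geometry is as modelled, so I'll go down in front of the lip.

```bash
python3 - <<'E'
from h import *
pk=PK+[.001,0,0]
go(*tgt(-.037,.02,9,pk=pk));go(*tgt(-.037,.003,9,pk=pk))
E
```

```text
lin [0.15, -0.22, 2.88] ang [-0.2, 0.1, -0.1]
lin [0.15, -0.48, 4.55] ang [-0.2, 0.1, -0.1]
```

apply_moves:
  steps:
    - {"linear": [0.15,-0.1,1.5],"angular": [-0.2,0.1,-0.1]}
    - {"linear": [0.15,-0.22,2.9],"angular": [-0.2,0.1,-0.1]}
    - {"linear": [0.15,-0.35,3.7],"angular": [-0.2,0.1,-0.1]}
    - {"linear": [0.15,-0.42,4.2],"angular": [-0.2,0.1,-0.1]}
    - {"linear": [0.15,-0.48,4.5],"angular": [-0.2,0.1,-0.1]}
    - {"linear": [0.15,-0.48,4.5],"angular": [-0.2,0.1,-0.1]}
    - {"linear": [0.15,-0.48,4.5],"angular": [-0.2,0.1,-0.1]}

```text
time_s: 13.2
eef_pos: [0.5883, 0.2532, 0.0615]
tool_rot: [0.06, 0.759, 0.647, 0.051]
force: [-0.5, -2.0, -1.1]
finger_gap: 0.0125
gripper_force: 61.6
```

```bash
python3 - <<'E'
from h import *
pk=PK+[.001,0,0]
s,p,R=cur();q,r=tgt(-.037,.003,9,pk=pk);print(s["force"],p-q,(r.inv()*R).as_rotvec(degrees=True).round(2))
go(*tgt(-.05,.002,9,pk=pk));go(*tgt(-.059,.002,9,pk=pk))
E
```

```text
[-0.53549108 -1.99960971 -1.148759  ] [-0.00053325  0.00085044  0.00054593] [-0.03 -0.04 -0.1 ]
lin [-0.07, -1.24, -0.04] ang [0.0, 0.0, 0.1]
lin [-0.07, -2.13, -0.18] ang [0.0, 0.0, 0.1]
```

apply_moves:
  steps:
    - {"linear": [-0.07,-0.4,0],"angular": [0,0,0]}
    - {"linear": [-0.07,-0.8,-0.02],"angular": [0,0,0]}
    - {"linear": [-0.07,-1.2,-0.04],"angular": [0,0,0]}
    - {"linear": [-0.07,-1.5,-0.08],"angular": [0,0,0]}
    - {"linear": [-0.07,-1.7,-0.12],"angular": [0,0,0]}
    - {"linear": [-0.07,-1.8,-0.14],"angular": [0,0,0]}

```text
time_s: 13.8
eef_pos: [0.5704, 0.2561, 0.0602]
tool_rot: [0.06, 0.759, 0.647, 0.051]
force: [1.4, -1.6, -1.1]
finger_gap: 0.0128
gripper_force: 61.7
```

```bash
python3 - <<'E'
from h import *
pk=PK+[.001,0,0]
s,p,R=cur();q,r=tgt(-.055,.002,9,pk=pk);print(s["force"],R.inv().apply(p-q)*1e3,(r.inv()*R).as_rotvec(degrees=True).round(2))
go(*tgt(-.058,.002,9,pk=pk));go(*tgt(-.060,.002,9,pk=pk))
E
```

```text
[ 1.37450521 -1.55830459 -1.13433909] [ 0.70759994 -0.73782429 -0.33235732] [-0.05  0.05 -0.1 ]
lin [-0.07, -0.22, -0.01] ang [0.1, -0.0, 0.1]
lin [-0.07, -0.42, -0.05] ang [0.1, -0.0, 0.1]
```

apply_moves:
  steps:
    - {"linear": [-0.03,-0.1,0],"angular": [0,0,0]}
    - {"linear": [-0.05,-0.2,0],"angular": [0,0,0]}
    - {"linear": [-0.05,-0.2,0],"angular": [0,0,0]}

```text
time_s: 14.1
eef_pos: [0.5697, 0.256, 0.0604]
tool_rot: [0.06, 0.759, 0.646, 0.052]
force: [3.1, -0.5, -1.1]
finger_gap: 0.0129
gripper_force: 61.5
```

```bash
python3 - <<'E'
from h import *
pk=PK+[.001,0,0]
im={c:viewer.capture(c)[:,:,::-1] for c in("side","top")}
s,p,R=cur();q,r=tgt(-.055,.002,9,pk=pk);print(s["force"],R.inv().apply(p-q)*1e3)
o=np.zeros((480,800,3),np.uint8)
for i,(c,x0,y0) in enumerate([("side",215,230),("top",160,125)]):
    o[:,400*i:400*i+400]=cv2.resize(im[c][y0:y0+120,x0:x0+100],None,fx=4,fy=4,interpolation=cv2.INTER_CUBIC)
cv2.imwrite("pics/c6.png",o)
E
```

```text
[ 2.90087744 -0.43439652 -1.49531761] [ 0.54340439 -1.4027071  -0.59110942]
```

View pics/c6.png

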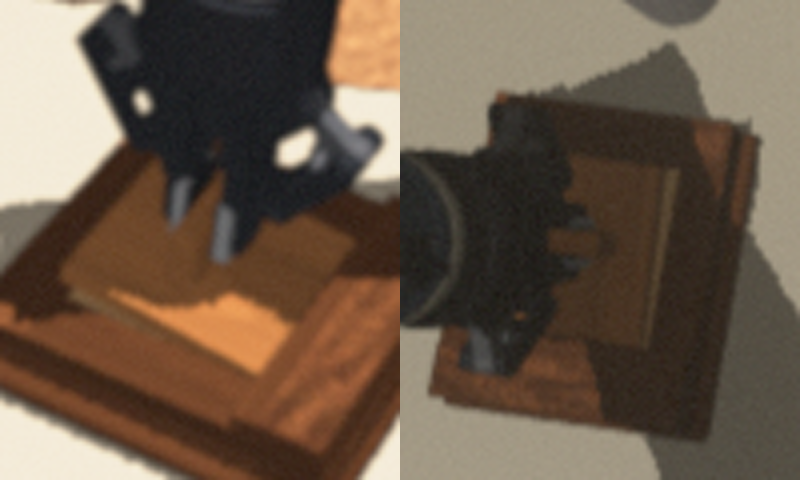

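```bash
python3 - <<'E'
from h import *
pk=PK+[.001,0,0]
s,p,R=cur()
im=viewer.capture("top")
for u in(.03,0,-.02):
    f=proj("top",place(pk,[[u,-.042,.04],[u,.0,.04]]))[0]
    # cover right (-v) edge top, in tool frame (tool x at +? ) 
    ys=u-.0065
    sgn=1 if R.apply([1,0,0])[1]<0 else -1
    e=proj("top",p+R.apply([sgn*.04,ys,.008]))[0]; b=proj("top",p+R.apply([sgn*.04,ys,.018]))[0]
    r=int(round(e[1]));print("frame",f.round(1),"cover top",e.round(1),"bot",b.round(1),"row",r,im[r,int(e[0])-5:int(e[0])+12].sum(1).tolist(),int(e[0])-5)
E
```

```text
frame [227.4 177.8] cover top [224.1 176.6] bot [225.5 176.7] row 177 [148, 157, 166, 157, 168, 138, 184, 205, 198, 138, 122, 124, 121, 134, 130, 123, 127] 219
frame [225.1 191.4] cover top [222.4 190.5] bot [223.8 190.5] row 191 [156, 159, 149, 164, 155, 147, 170, 192, 178, 124, 108, 108, 125, 125, 116, 124, 125] 217
frame [223.5 200.4] cover top [221.2 199.8] bot [222.7 199.6] row 200 [151, 150, 163, 164, 163, 141, 172, 180, 129, 112, 118, 116, 125, 121, 127, 120, 117] 216
```

```bash
python3 - <<'E'
from h import *
pk=PK+[.001,0,0]
for d,h in((9,.002),(5,.0015),(2,.001)): go(*tgt(-.0558,h,d,v=-.001,pk=pk))
E
```

```text
lin [-0.15, 0.06, 0.05] ang [0.2, -0.1, 0.1]
lin [-0.15, 0.16, 0.55] ang [4.2, -0.1, 0.1]
lin [-0.15, 0.21, 0.95] ang [7.2, -0.1, 0.1]
```

apply_moves:
  steps:
    - {"linear": [-0.15,0.05,0.05],"angular": [0.2,-0.1,0.1]}
    - {"linear": [-0.15,0.1,0.3],"angular": [2.2,-0.1,0.1]}
    - {"linear": [-0.15,0.16,0.55],"angular": [4.2,-0.1,0.1]}
    - {"linear": [-0.15,0.18,0.75],"angular": [5.7,-0.1,0.1]}
    - {"linear": [-0.15,0.18,0.75],"angular": [5.7,-0.1,0.1]}

```text
time_s: 14.75
eef_pos: [0.5714, 0.2537, 0.052]
tool_rot: [0.022, 0.762, 0.647, 0.018]
force: [3.0, -0.5, -1.2]
finger_gap: 0.0131
gripper_force: 61.8
```

```bash
python3 - <<'E'
from h import *
pk=PK+[.001,0,0]
s,p,R=cur();q,r=tgt(-.0558,.001,3.5,v=-.001,pk=pk);print(s["force"],s["torque"],R.inv().apply(p-q)*1e3,(r.inv()*R).as_rotvec(degrees=True).round(2))
im=viewer.capture("top")
for u in(.03,0,-.02):
    f=proj("top",place(pk,[[u,-.042,.04]]))[0];ys=u-.0065
    b=proj("top",p+R.apply([-.04,ys,.018]))[0];r=int(round(b[1]));print(f.round(1),b.round(1),im[r,int(b[0])-5:int(b[0])+9].sum(1).tolist(),int(b[0])-5)
for d,h in((2,.0005),(0.5,.0)): go(*tgt(-.0558,h,d,v=-.001,pk=pk))
E
```

```text
[ 2.98581744 -0.51923286 -1.24164836] [ 0.00627622 -0.37685782 -0.04540763] [-0.53532639 -1.05741297  0.91089249] [ 0.26 -0.07  0.04]
[227.4 177.8] [228.  177.6] [159, 176, 172, 172, 142, 140, 122, 118, 130, 129, 123, 121, 124, 127] 222
[225.1 191.4] [225.8 191.1] [170, 163, 164, 162, 132, 136, 111, 104, 125, 124, 107, 111, 125, 117] 220
[223.5 200.4] [224.4 200.2] [161, 172, 167, 155, 121, 110, 117, 127, 115, 118, 126, 121, 116, 122] 219
lin [0.05, 0.15, 0.14] ang [1.3, 0.1, -0.0]
lin [0.05, 0.19, 0.37] ang [2.8, 0.1, -0.0]
```

apply_moves:
  steps:
    - {"linear": [0.03,0.1,0.1],"angular": [1,0.1,0]}
    - {"linear": [0.05,0.15,0.2],"angular": [2,0.1,0]}
    - {"linear": [0.05,0.18,0.3],"angular": [2.8,0.1,0]}
    - {"linear": [0.05,0.18,0.3],"angular": [2.8,0.1,0]}

```text
time_s: 15.2
eef_pos: [0.5726, 0.254, 0.0489]
tool_rot: [0.002, 0.762, 0.648, 0.002]
force: [-0.7, -0.9, -0.9]
finger_gap: 0.0129
gripper_force: 61.7
```

```bash
python3 - <<'E'
from h import *
pk=PK+[.001,0,0]
s,p,R=cur();q,r=tgt(-.0558,.0,0,v=-.001,pk=pk);print(s["force"],s["torque"],R.inv().apply(p-q)*1e3,(r.inv()*R).as_rotvec(degrees=True).round(2))
im={c:viewer.capture(c)[:,:,::-1] for c in("side","top")}
o=np.zeros((480,800,3),np.uint8)
for i,(c,x0,y0) in enumerate([("side",215,230),("top",160,125)]):
    o[:,400*i:400*i+400]=cv2.resize(im[c][y0:y0+120,x0:x0+100],None,fx=4,fy=4,interpolation=cv2.INTER_CUBIC)
cv2.imwrite("pics/c7.png",o)
E
```

```text
[-0.66331493 -0.91660411 -0.94572167] [-0.00278917 -0.03862178  0.02629123] [-0.01857695 -1.15805729 -0.9136578 ] [-0.37  0.03  0.01]
```

View pics/c7.png

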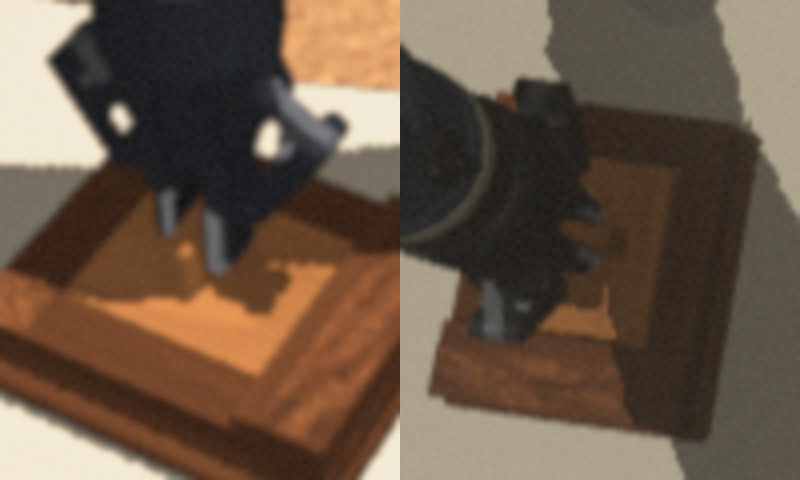

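The cover looks flush, with about 1 mm left to drop and no contact force. Releasing.

apply_moves:
  steps:
    - {"linear": [0,0,0],"angular": [0,0,0]}
    - {"linear": [0,0,0],"angular": [0,0,0]}
    - {"linear": [0,0,0],"angular": [0,0,0]}
    - {"linear": [0,0,0],"angular": [0,0,0]}
    - {"linear": [0,0,0],"angular": [0,0,0]}
  gripper: 4

```text
time_s: 15.8
eef_pos: [0.5734, 0.2541, 0.0499]
tool_rot: [0.003, 0.762, 0.648, 0.004]
force: [-0.4, -0.0, 0.2]
finger_gap: 0.0401
gripper_force: 0.0
```

apply_moves:
  steps:
    - {"linear": [0,0,-1],"angular": [0,0,0]}
    - {"linear": [0,0,-3],"angular": [0,0,0]}
    - {"linear": [0,0,-6],"angular": [0,0,0]}
    - {"linear": [0,0,-10],"angular": [0,0,0]}
    - {"linear": [0,0,-14],"angular": [0,0,0]}
    - {"linear": [0,-8,-18],"angular": [0,0,0]}
    - {"linear": [-5,-13,-18],"angular": [0,0,0]}
    - {"linear": [-10,-18,-18],"angular": [0,0,0]}
    - {"linear": [-15,-20,-18],"angular": [0,0,0]}
    - {"linear": [-20,-20,-18],"angular": [0,0,0]}
    - {"linear": [-20,-20,-18],"angular": [0,0,0]}

```text
time_s: 16.9
eef_pos: [0.3476, 0.0992, 0.2284]
tool_rot: [0.004, 0.761, 0.649, 0.004]
force: [0.8, -1.9, 0.6]
finger_gap: 0.0402
gripper_force: 0.0
```

```bash
python3 - <<'E'
from h import *
im={c:viewer.capture(c)[:,:,::-1] for c in("side","top")}
print(env.sense()["time_s"],env.sense()["eef_pos"])
o=np.zeros((480,800,3),np.uint8)
for i,(c,x0,y0) in enumerate([("side",225,250),("top",160,140)]):
    o[:,400*i:400*i+400]=cv2.resize(im[c][y0:y0+96,x0:x0+80],None,fx=5,fy=5,interpolation=cv2.INTER_CUBIC)
cv2.imwrite("pics/c8.png",o)
E
```

```text
17.0 [0.34637289 0.09672832 0.22871895]
```

View pics/c8.png

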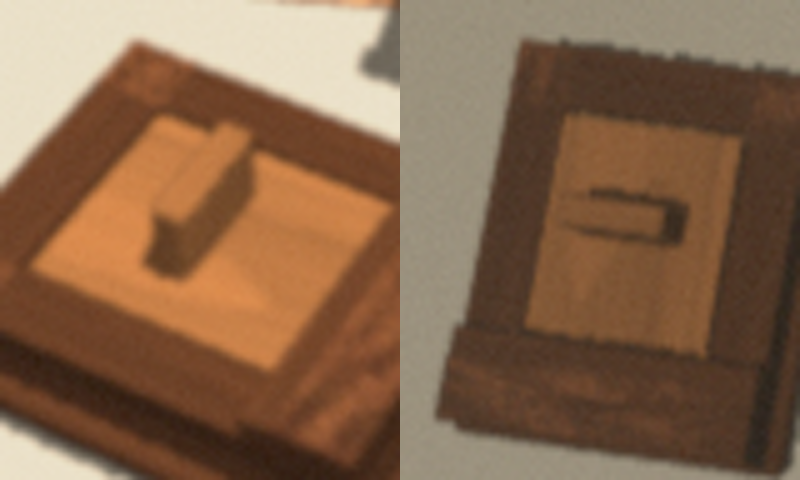

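The cover lies flush on all sides with its grip bar up (side about (235,285)) and its tongue under the lip.

```bash
python3 -c "
from cell import workorder
print(workorder.close_job())"
```

```text
the job is handed in; nothing more can be done
None
```

The cover is lying in the plinth's pocket, flush with the frame, grip bar up, tongue under the lip and let go; I saw nothing else move, and the job went in at about 17 s (close_job gave no verdict).

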